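# Seat the sprung jig cover on its hidden pin

## Robot

A 6-joint arm with a two-finger parallel gripper is mounted at the origin on the work surface. World frame = base frame: x ahead of the robot, y to its left, z up, the work surface at z = 0. Lengths are in mm, angles in rad, forces in N, time in s.
With the tool pointing down it reaches from about 300 to 750 mm from the base axis. Payload 8.5 kg.
Tool frame: the origin (TCP) lies midway between the tips of the shut fingers; the grasp point (between the pads) lies 19 mm behind it (env.pinch_z is the distance from the TCP to the grasp point, in mm); z points along the fingers, y is the direction in which the jaws open and shut (so a half turn about z gives the same grasp; the last joint's range is limited). The gripper opens to 88 mm and grips with 3 to 60 N. Pads are 18 mm wide; open, the fingers measure 123 mm over their backs; the gripper's body (75 mm by 187 mm) begins 45 mm behind the grasp point.
Start: joints at [1.067, 0.381, 1.297, -0, 1.464, -0.215], TCP at [156.633, 527.206, 238.748] pointing down, gripper open.
Joint ranges: [-3.11, 3.11], [-0.89, 2.33], [0.22, 2.48], [-1.42, 4.56], [0.17, 2.85], [-2.88, 2.88]. Speed limits (rad/s): [2.39, 2.39, 3.14, 3.14, 3.14, 3.14].

## Interface

Orientations are given as a unit quaternion [w, x, y, z].
In Python, from plant import env gives the robot as it stands. Calls block until the motion is done:
- env.move_to(position, orientation): joint-space move of the TCP to a pose.
- env.servo_line(position, orientation=None, speed=150): straight line of the TCP; orientation=None keeps the orientation; speed is the mean speed in mm/s.
- env.goto_joints(angles): joint-space move.
- env.ungrasp() and env.gripper_close(): open the fingers fully, or close them until they stop; the grip force is fixed at half the most.
- env.hold(seconds).
- env.inverse_kinematics(position, orientation): joint angles nearest the present ones, or None.
- env.observe(): the state.
- env.snapshot(name): name is "scene" or "top"; returns a dict with "img" (420x560x3 uint8, red, green, blue), "depth" (420x560 float32, mm along the optical axis (not along the pixel's ray), 0 where there is no reading), "K" (3x3 intrinsics, pixels), "rvec" (rotation vector, rad) and "tvec" (3), from world to camera coordinates, as OpenCV has them. Camera axes: x right, y down, z forward; pixel columns grow to the right and rows downward; lengths in mm; the calibration is good to about 2 mm. A picture is of the moment at which its call begins.
A pose or a line that the arm cannot do raises env.IKError and nothing moves.
- env.finish_job(): hands the job in, once; it reports no verdict.
The state is a dict: "t": time; "q": joint angles; "dq": joint speeds; "tau": joint torques, N m; "tcp_pos": TCP position; "ee_rot": TCP orientation; "force": force on the tool from outside, world axes, zero at the start; "ft_torque": the same for the moment, N m; "gripper_width": finger opening in mm.
Only numpy, scipy, OpenCV 4.12 (cv2) and the standard library are available. Lean on these libraries where they do the work, as an engineer would, in place of code of your own. Each camera call takes 0.05 s, during which the arm holds its last target. There are 200 camera calls.

## Task

Lift the green-handled steel cover onto the sprung plate of the white seating fixture, square with it (either way round), and slide it along the slot until the bore in its underside drops over the locating pin; then press it gently, lying flat on the plate, all the way down against the spring. Finish while you are still holding it pressed fully down: do not let go. Leave the red-handled cover, the jar and the steel vessel where they stand.

Things in the scene. Friction and masses are not known exactly. Their poses are not given: they have to be found in the camera images.
- fixture: White block with a green band, 170 x 140 mm, 34 mm high, fixed to the table; origin at the centre of its underside, on the table, z up, x along its long side. On it floats a level aluminium sprung plate, 130 mm (x) by 100 mm (y), 10 mm thick, with a black slot 46 mm long in its middle, along x. A fixed brass locating pin rises through the slot.
- slot_mid (a point): Middle of the slot, at the height of the pin's tip: 58 mm above the table, 8 mm above the free plate; axes as the fixture's. The upright pin is 10 mm thick, its tip chamfered 2 mm. It stands on this x axis (y = 0) anywhere from x = -12 to +12 mm, new each time, not reported: see it from above, or feel for it by sliding the cover along x lightly on its tip
- platen (a joint): How far the sprung plate is pressed down, m: 0 free (its top 50 mm above the table), 0.006 at its hard stop. The spring pushes up with 7 N at 0 and 15 N at the stop, so the cover's own weight does not sink it
- cover_grip (a point): Centre of the green handle of the cover to be fitted; z up. The cover is a steel plate 90 mm (x) by 75 mm (y), 18 mm thick, 0.25 to 0.42 kg, flat on the table at the start. The handle bar is 16 mm wide (x), 64 mm long (y), 24 mm high, on two posts 12 mm thick, 44 mm apart. This point is 42 mm above the cover's underside, 24 mm above the steel plate's top, 12 mm below the handle's top.
- cover_bore (a point): Mouth of the cover's blind bore, in the middle of its underside, straight below the handle's centre; 13 mm in diameter, 15 mm deep, not visible from above; axes as the cover's. It is 58 mm above the table when the cover lies on the pin's tip, 50 mm when it has dropped on, 44 mm when pressed home
- blank_grip (a point): Centre of the red handle of another cover of the same shape and size, without a bore, standing flat on the table; leave alone. It and the green one swap sides from time to time.
- jar_mid (a point): Amber jar with a white cap, 52 mm in diameter, 85 mm high, standing on the table; the point is on its axis 42 mm up. Leave alone.
- vessel_mid (a point): Small steel extraction vessel, 52 mm in diameter, 125 mm high, standing on the table; the point is on its axis 62 mm up. Leave alone.
There are look-alikes about, which are no part of the job. What is shaped like the part that bears cover_grip but pink, turquoise or yellow is not meant.

How it is judged:
By the outcome, as a careful person would: the job done as asked, in the order asked, and still so for the second after the job is handed in, while the arm keeps its last pose, push and grip.
It also fails if it takes over 69 s, if anything falls off the work surface, if the arm or the gripper's body presses on something with over 40 N, if the wrist force passes 120 N, or if a joint passes its speed limit or range.

## Working session

There is one attempt and no reset: what is moved stays moved. The work goes in short steps, each a Python script; the robot and the scene stay as the last script left them, time stands still between calls to the robot, and variables do not carry over. Pictures are saved under pics/ and viewed, about 8 in all and at most 12, crops included, and the job is handed in when it is done.

```bash
ls; mkdir -p pics; python3 - <<'E'
from plant import env
import cv2,numpy as np
for n in("scene","top"):
    s=env.snapshot(n); cv2.imwrite(f"pics/{n}0.png",s["img"][:,:,::-1]); np.savez(f"{n}0.npz",**s)
    R=cv2.Rodrigues(s["rvec"])[0]; print(n,(-R.T@s["tvec"].ravel()).round(),R.round(2).tolist(),s["K"].round(1).tolist())
o=env.observe();print({k:np.round(v,3).tolist() for k,v in o.items()}, env.pinch_z)
E
```

```text
pics
scene [1348.  612.  761.] [[-0.6, 0.8, 0.01], [0.46, 0.36, -0.81], [-0.65, -0.48, -0.59]] [[437.6, 0.0, 273.8], [0.0, 437.6, 209.1], [0.0, 0.0, 1.0]]
top [ 449.   59. 1015.] [[-0.01, -1.0, 0.04], [-0.99, 0.01, -0.13], [0.13, -0.04, -0.99]] [[441.0, 0.0, 279.8], [0.0, 441.0, 208.3], [0.0, 0.0, 1.0]]
{'t': 0.1, 'q': [1.067, 0.381, 1.298, 0.0, 1.464, -0.215], 'dq': [0.0, -0.004, -0.005, 0.002, 0.0, 0.0], 'tau': [0.003, -43.865, -22.492, 0.071, 0.034, -0.0], 'tcp_pos': [156.513, 527.011, 238.203], 'ee_rot': [-0.0, 0.144, 0.99, -0.001], 'force': [0.242, 0.164, -0.131], 'ft_torque': [-0.022, -0.044, -0.043], 'gripper_width': 87.891} 18.700000000000003
```

View pics/scene0.png

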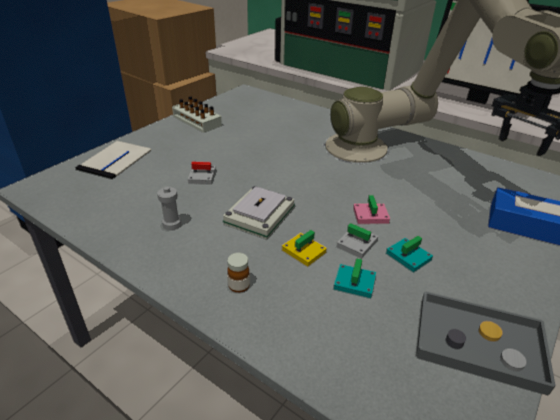

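View pics/top0.png

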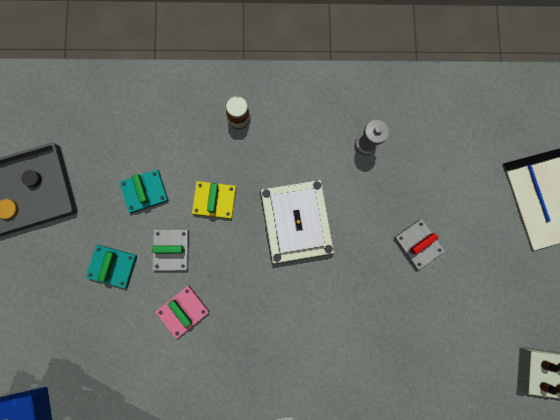

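The top view shows five green-handled covers: grey steel (168,250), yellow (213,200), teal (142,190) and (110,266), and pink (181,312). The red-handled steel blank is at (419,245). The grey steel one with the green handle at (168,250) fits the description. I'll confirm it in a crop and measure.

```bash
cat > h.py <<'E'
import cv2,numpy as np
from scipy.spatial.transform import Rotation as Rn
def ray(s,uv,z):
    R=cv2.Rodrigues(s["rvec"])[0]; t=np.asarray(s["tvec"]).ravel(); c=-R.T@t
    uv=np.atleast_2d(np.asarray(uv,float)); d=np.c_[uv,np.ones(len(uv))]@np.linalg.inv(s["K"]).T@R
    return (c+d*((z-c[2])/d[:,2])[:,None])[:,:2]
def blobs(mask,box,mina=20):
    m=np.zeros(mask.shape,np.uint8);x0,y0,x1,y1=box;m[y0:y1,x0:x1]=mask[y0:y1,x0:x1]
    return sorted([c for c in cv2.findContours(m,cv2.RETR_EXTERNAL,cv2.CHAIN_APPROX_NONE)[0] if cv2.contourArea(c)>mina],key=cv2.contourArea)[::-1]
def rect(s,c,z):
    (cx,cy),(w,h),a=cv2.minAreaRect(ray(s,c.reshape(-1,2),z).astype(np.float32))
    if w<h: w,h,a=h,w,a+90
    return np.round([cx,cy,w,h,(a+90)%180-90],1)   # angle of the long side
def hsv(s): return cv2.cvtColor(s["img"],cv2.COLOR_RGB2HSV)
def q(yaw): # tool down, jaw (y) axis at yaw+90.. tool x along yaw(deg)
    o=(Rn.from_euler('z',yaw,degrees=True)*Rn.from_quat([1,0,0,0])).as_quat(); return [o[3],o[0],o[1],o[2]]
E
python3 - <<'E'
from h import *
T=dict(np.load("top0.npz"));S=dict(np.load("scene0.npz"))
for nm,s,gb,fb,pb in(("top",T,(148,225,192,275),(250,170,345,275),0),("scene",S,(335,215,380,256),(215,180,300,240),0)):
    H=hsv(s);g=(cv2.inRange(H,(45,90,40),(80,255,255)))
    for c in blobs(g,gb)[:1]: print(nm,"handle",rect(s,c,54 if nm=="top" else 42))
    v=H[:,:,2]; 
    for nme,lo,hi,z in(("white",(15,12,150),(45,90,255),34),("alu",(100,0,120),(150,60,255),50),("alu2",(0,0,120),(179,14,255),50),("dark",(0,0,0),(179,255,60),50)):
        for c in blobs(cv2.inRange(H,lo,hi),fb)[:2]: print(nm,nme,cv2.contourArea(c),rect(s,c,z))
    for p in ((285,200),(268,200),(298,221),(168,236)) if nm=="top" else ((258,203),(268,220),(358,246)): print(p,H[p[1],p[0]],s["img"][p[1],p[0]],s["depth"][p[1],p[0]])
a=cv2.resize(T["img"][225:275,145:195],(400,400),interpolation=cv2.INTER_CUBIC);b=cv2.resize(T["img"][175:275,250:345],(380,400),interpolation=cv2.INTER_CUBIC)
cv2.imwrite("pics/crop1.png",np.hstack([a,b])[:,:,::-1])
E
```

```text
top handle [490.3 264.1  64.3  12.9  89.3]
top white 352.0 [560.5 -78.2 137.7  18.1   7.9]
top white 321.0 [543.7  40.1 131.9  19.6   8.9]
top alu 2321.0 [550.6 -18.1 128.4  98.2   8.4]
top alu2 2549.5 [551.2 -18.6 130.3 100.5   8.3]
top alu2 966.5 [601.3 -40.7 167.9 124.   89.7]
top dark 35.5 [562.3 -17.3  21.8  10.9  10.3]
top dark 22.0 [538.6 -20.9  15.4  11.   -1. ]
(285, 200) [101  10 207] [199 204 207] 979.5609
(268, 200) [ 41  29 209] [200 209 185] 990.88257
(298, 221) [ 22 180 201] [201 165  59] 968.135
(168, 236) [ 45   6 159] [157 159 155] 992.23193
scene handle [491.8 261.   69.8  41.3  89.6]
scene white 186.0 [594.2 -50.9 187.5  81.6  48.6]
scene white 140.0 [541.7  36.8 130.4  18.6   8.5]
scene alu2 3248.5 [577.3 -12.1 280.  255.6  37.9]
scene dark 33.0 [584.2  76.9 155.1   5.5   9.1]
(258, 203) [120  32  16] [14 14 16] 1237.1168
(268, 220) [ 30  24 161] [161 161 146] 1200.2928
(358, 246) [ 30   2 142] [142 142 141] 1139.0781
```

View pics/crop1.png

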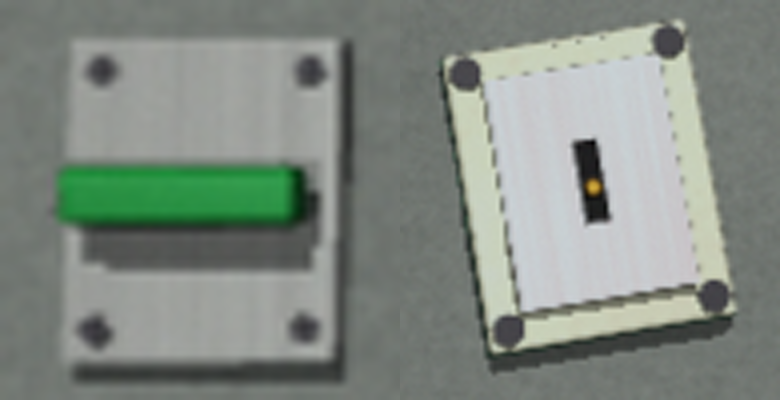

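The crop confirms it: grey steel plate with a green handle (crop centre ≈ (180,195)). On the right, the brass pin sits at (595,187) in the slot, slightly below its middle. Next: locate the pin, grasp and lift.

```bash
python3 - <<'E'
from h import *
from plant import env
T=dict(np.load("top0.npz"))
H=hsv(T)
b=cv2.inRange(H,(12,90,80),(35,255,255))
c=blobs(b,(285,205,312,238),1)[0]; 
ys,xs=np.nonzero(b[205:238,285:312]); w=(H[205:238,285:312,1].astype(float))[ys,xs]
uv=[285+np.average(xs,weights=w),205+np.average(ys,weights=w)]
p=ray(T,[uv],58)[0]; f=np.array([551,-18.3]); a=np.radians(8.3)
sl=cv2.inRange(H,(0,0,0),(179,255,110))|b; cs=blobs(sl,(285,200,312,240))[0]
print("pin",uv,p,"slot",rect(T,cs,50),"local",np.array([[np.cos(a),np.sin(a)],[-np.sin(a),np.cos(a)]])@(p-f))
Q=q(89.3); x,y=490.5,264
env.move_to([x,y,110],Q); env.servo_line([x,y,24.5],speed=80)
print(env.observe()["tcp_pos"],env.observe()["force"])
env.gripper_close(); env.hold(.2); o=env.observe(); print(o["gripper_width"],o["force"],o["t"])
env.servo_line([x,y,74.5],speed=80); env.hold(.2); o=env.observe(); print(o["gripper_width"],o["force"],o["ft_torque"],o["tcp_pos"],o["t"])
for n in("scene","top"):
    s=env.snapshot(n); np.savez(f"{n}1.npz",**s)
cv2.imwrite("pics/lift.png",cv2.resize(np.hstack([env.snapshot("scene")["img"][140:320,270:470],s["img"][180:360,90:290]]),(800,360))[:,:,::-1])
E
```

```text
pin [np.float64(297.90468085106386), np.float64(221.31404255319148)] [547.09929468 -19.10413836] slot [551.5 -18.9  45.1  12.8   9. ] local [-3.97593087 -0.23262464]
[490.76387897 264.08558618  24.96302926] [-0.15768821 -0.30839394 -0.37091155]
15.739834524778795 [-0.57942247  0.03519132 -0.02666877] 4.2333
16.1567719597416 [ 0.35776532  0.3770013  -1.80510236] [-0.08282972  0.04805341 -0.01615983] [490.31534321 263.9232109   74.0179552 ] 5.2083
```

View pics/lift.png

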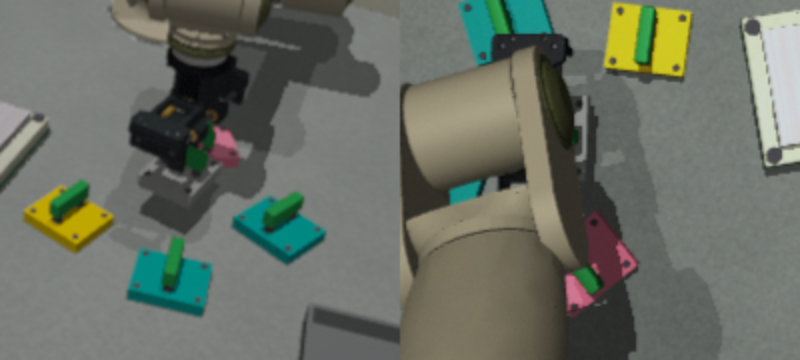

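The cover is held (width 16.2 mm, clear in both views), though the top view is occluded by the arm. Next: carry it over, lower until light contact beside the pin, and slide.

```bash
cat >> h.py <<'E'
from plant import env
P=np.array([547.1,-19.1]); A=8.4; Q=q(90+A)
ux=np.array([np.cos(np.radians(A)),np.sin(np.radians(A))]); uy=np.array([-ux[1],ux[0]])
def go(dx,dy,z,speed=20):
    p=P+dx*ux+dy*uy; env.servo_line([p[0],p[1],z],Q,speed=speed)
    env.hold(.1); o=env.observe(); f=np.array(o["force"]); t=np.array(o["tcp_pos"]); d=t[:2]-P
    return f,np.array([d@ux,d@uy,t[2]]),o
def loc(f): return np.round([f[:2]@ux,f[:2]@uy,f[2]],1)
E
python3 - <<'E'
from h import *
p=P+8*ux
env.servo_line([490.5,264,170],speed=200)
env.move_to([p[0],p[1],170],Q)
go(8,0,92,120)
f0=go(8,0,90)[0]; np.save("f0.npy",f0); print("f0",f0,env.observe()["t"])
z=87
while z>80:
    f,d,o=go(8,0,z); print(z,loc(f-f0),d.round(1))
    if f[2]-f0[2]>2: break
    z-=.7
print(o["t"],o["gripper_width"],(np.array(o["ft_torque"])).round(2))
s=env.snapshot("scene"); cv2.imwrite("pics/contact.png",cv2.resize(s["img"][150:260,180:330],(750,550),interpolation=cv2.INTER_CUBIC)[:,:,::-1])
E
```

```text
f0 [-0.0569457  -0.6051357  -3.03035455] 8.35
87 [ 0.8  0.2 -0.2] [ 8. -0. 87.]
86.3 [-0.1 -0.1  0.3] [ 8.   0.  86.3]
85.6 [0.8 1.  1.8] [ 8.   0.  85.6]
84.89999999999999 [0.2 0.9 0.8] [ 8.  -0.  84.9]
84.19999999999999 [-0.1  0.1  1.2] [ 8.  -0.  84.2]
83.49999999999999 [-1.1 -0.5  0.4] [ 8.   0.  83.5]
82.79999999999998 [-0.1 -0.2  0.2] [ 8.  -0.  82.8]
82.09999999999998 [0.2 0.5 5.3] [ 8.2 -0.  82.4]
11.2 15.774412899438103 [-0.06  0.15 -0.02]
```

View pics/contact.png

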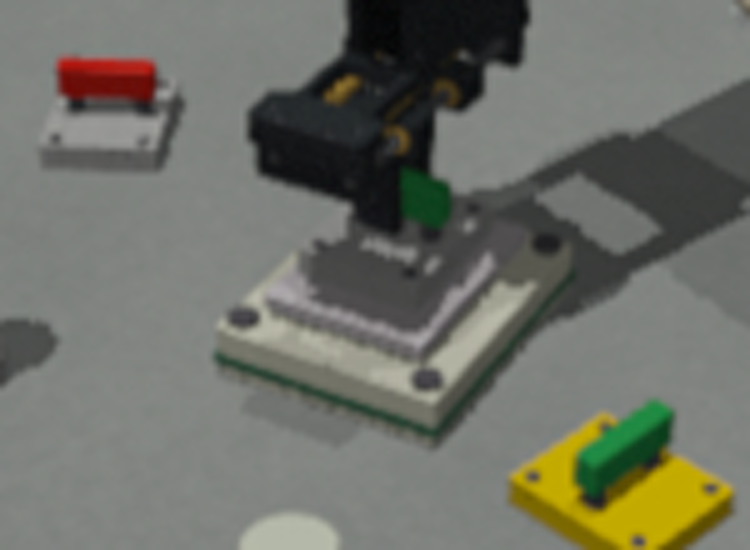

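Contact came at z≈82.4, which is the pin tip, with the cover square over the plate (picture centre ≈ (390,270)). Now I'll slide toward -x with a light push.

```bash
cat > slide.py <<'E'
from h import *
f0=np.load("f0.npy")
def slide(xs,dy,z):
    for x in xs:
        f,d,o=go(x,dy,z); F=f[2]-f0[2]; print(round(x,1),round(z,2),loc(f-f0),d.round(2),np.round(o["gripper_width"],1))
        if abs(loc(f-f0)[0])>12 or F>15: print("stop");return x,z,False
        n=0
        while F<2.5 and n<6:
            z-=.4;n+=1; f,d,o=go(x,dy,z); F=f[2]-f0[2]; print("   down",round(z,2),loc(f-f0),d.round(2))
            if z<80: print("dropped",o["t"]); return x,z,True
        if F>6: z+=.15
    print(o["t"]); return x,z,False
E
python3 - <<'E'
from slide import *
print(slide(np.arange(7,-6,-1.),0,82.2))
E
```

```text
7.0 82.2 [2.2 0.2 4.7] [ 7.28 -0.13 82.39] 15.4
6.0 82.2 [2.1 1.  4.7] [ 6.160e+00 -7.000e-02  8.232e+01] 15.8
5.0 82.2 [2.6 0.6 5.5] [ 4.96e+00 -1.00e-02  8.22e+01] 15.9
4.0 82.2 [ 1.2 -0.1  3.7] [3.740e+00 7.000e-02 8.201e+01] 15.7
3.0 82.2 [-1.1  1.2  0.5] [ 2.45  0.17 81.75] 15.5
   down 81.8 [-1.5 -0.4  0.7] [2.78e+00 7.00e-02 8.17e+01]
   down 81.4 [-2.9  0.5  4. ] [2.900e+00 3.000e-02 8.143e+01]
2.0 81.4 [-0.5  1.3  0.4] [ 2.170e+00 -5.000e-02  8.137e+01] 15.9
   down 81.0 [0.3 0.1 1.7] [ 2.050e+00 -6.000e-02  8.104e+01]
   down 80.6 [-1.  -0.4  2.4] [ 2.000e+00 -7.000e-02  8.065e+01]
   down 80.2 [-2.  -1.1  4.8] [ 1.980e+00 -7.000e-02  8.028e+01]
1.0 80.2 [-0.5  0.2  1.1] [9.800e-01 5.000e-02 8.004e+01] 15.7
   down 79.8 [-0.9 -1.3  0.6] [ 8.600e-01 -2.000e-02  7.963e+01]
dropped 15.8
(np.float64(1.0), 79.79999999999997, True)
```

```bash
python3 - <<'E'
from slide import *
x,y,z=.5,0,79.6
while z>73:
    f,d,o=go(x,y,z); L=loc(f-f0); print(round(z,1),round(x,2),round(y,2),L,d.round(2),np.round(o["gripper_width"],1),np.round(o["ft_torque"],2))
    if L[2]>5.5: break
    if max(abs(L[:2]))>10: print("lateral");break
    x+=np.clip(L[0]*.06,-.3,.3) if abs(L[0])>1.5 else 0
    y+=np.clip(L[1]*.06,-.3,.3) if abs(L[1])>1.5 else 0
    z-=.6
print(o["t"])
s=env.snapshot("scene"); cv2.imwrite("pics/drop.png",cv2.resize(s["img"][150:260,180:330],(750,550),interpolation=cv2.INTER_CUBIC)[:,:,::-1])
E
```

```text
79.6 0.5 0 [ 0.3 -1.4  0.3] [4.900e-01 5.000e-02 7.954e+01] 15.7 [-0.34  0.09  0.  ]
79.0 0.5 0 [-0.8 -0.1  0.5] [ 4.600e-01 -1.000e-02  7.897e+01] 15.5 [-0.35  0.16  0.  ]
78.4 0.5 0 [-1.3 -1.8  0.5] [ 4.800e-01 -4.000e-02  7.838e+01] 15.8 [-0.39  0.17  0.02]
77.8 0.5 -0.11 [-0.9 -0.9  1.3] [ 0.49 -0.12 77.77] 15.7 [-0.34  0.14 -0.  ]
77.2 0.5 -0.11 [-1.7 -1.4  0.3] [ 0.5  -0.12 77.17] 15.4 [-0.41  0.23  0.03]
76.6 0.4 -0.11 [-0.3 -1.2  0.9] [ 0.41 -0.11 76.56] 15.9 [-0.32  0.17  0.05]
76.0 0.4 -0.11 [-0.4 -0.3  0.4] [ 0.41 -0.11 76.  ] 15.4 [-0.38  0.18 -0.01]
75.4 0.4 -0.11 [-0.6 -1.6  0.5] [ 0.4  -0.12 75.39] 15.7 [-0.41  0.11 -0.04]
74.8 0.4 -0.2 [ 0.4 -0.6  0.7] [ 0.39 -0.17 74.76] 15.8 [-0.32  0.12  0.06]
74.2 0.4 -0.2 [-1.4 -0.6  4.6] [ 0.44 -0.26 74.4 ] 15.6 [-0.39  0.28 -0.05]
73.6 0.4 -0.2 [-2.4 -1.4  7.4] [ 0.44 -0.26 73.77] 15.4 [-0.44  0.44 -0.02]
19.65
```

View pics/drop.png

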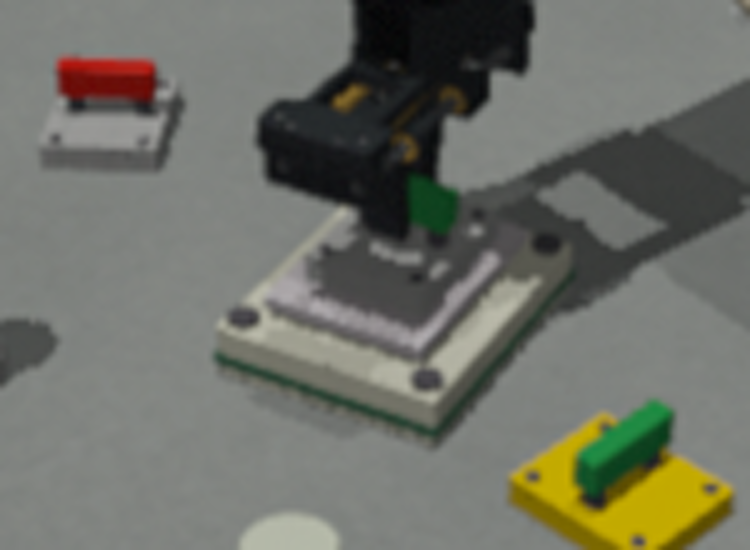

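It has dropped on: plate contact is at z≈74.4, 8 mm below the tip contact, and the picture shows the cover lower and seated on the plate at ≈(390,270). Now press home until the hard stop shows as a stiff rise in force.

```bash
python3 - <<'E'
from slide import *
x,y,z=.4,-.2,73.0
while z>66:
    f,d,o=go(x,y,z,10); L=loc(f-f0); print(round(z,1),L,d.round(2),np.round(o["gripper_width"],1),np.round(o["ft_torque"],2))
    if L[2]>21 or max(abs(L[:2]))>12: break
    z-=.6 if z>69.5 else .3
env.hold(.5); o=env.observe(); print(o["t"],loc(np.array(o["force"])-f0),o["tcp_pos"])
s=env.snapshot("scene"); np.savez("scene3.npz",**s); cv2.imwrite("pics/press.png",cv2.resize(s["img"][150:260,180:330],(750,550),interpolation=cv2.INTER_CUBIC)[:,:,::-1])
E
```

```text
73.0 [-2.4 -2.   6.7] [ 0.43 -0.26 73.05] 15.7 [-0.43  0.49 -0.03]
72.4 [-3.4 -1.8  7.4] [ 0.45 -0.26 72.48] 15.9 [-0.5   0.45 -0.03]
71.8 [-2.8 -2.   8.3] [ 0.45 -0.25 71.89] 15.9 [-0.52  0.41  0.04]
71.2 [-2.4 -1.4  8.8] [ 0.47 -0.26 71.37] 15.5 [-0.5   0.5   0.01]
70.6 [-3.1 -1.4  9.9] [ 0.45 -0.24 70.83] 15.6 [-0.47  0.51  0.03]
70.0 [-3.5 -2.2  9.6] [ 0.44 -0.27 70.33] 15.8 [-0.54  0.57  0.03]
69.4 [-3.7 -1.8 11.4] [ 0.43 -0.27 69.8 ] 16.0 [-0.5   0.6   0.03]
69.1 [-4.7 -1.3 12.4] [ 0.46 -0.26 69.6 ] 15.6 [-0.45  0.72 -0.01]
68.8 [-3.1 -1.5 12.7] [ 0.45 -0.28 69.32] 15.4 [-0.47  0.71  0.05]
68.5 [-4.8 -1.5 12.9] [ 0.48 -0.27 69.09] 16.0 [-0.44  0.67  0.04]
68.2 [-4.2 -1.5 14.3] [ 0.45 -0.28 68.84] 15.7 [-0.48  0.76  0.01]
67.9 [-5.1 -2.3 13.7] [ 0.45 -0.27 68.56] 15.6 [-0.47  0.78 -0.04]
67.6 [-5.6 -1.7 15.7] [ 0.46 -0.25 68.43] 15.5 [-0.42  0.87 -0.02]
67.3 [-5.8 -0.5 18. ] [ 0.46 -0.28 68.42] 15.6 [-0.43  1.06  0.01]
67.0 [-7.7 -0.5 20.9] [ 0.48 -0.29 68.42] 15.8 [-0.42  1.15 -0.02]
66.7 [-8.5 -0.6 24.8] [ 0.48 -0.27 68.37] 15.6 [-0.38  1.31  0.06]
25.8 [-7.5 -0.2 24.4] [547.64198409 -19.31269437  68.3937199 ]
```

View pics/press.png

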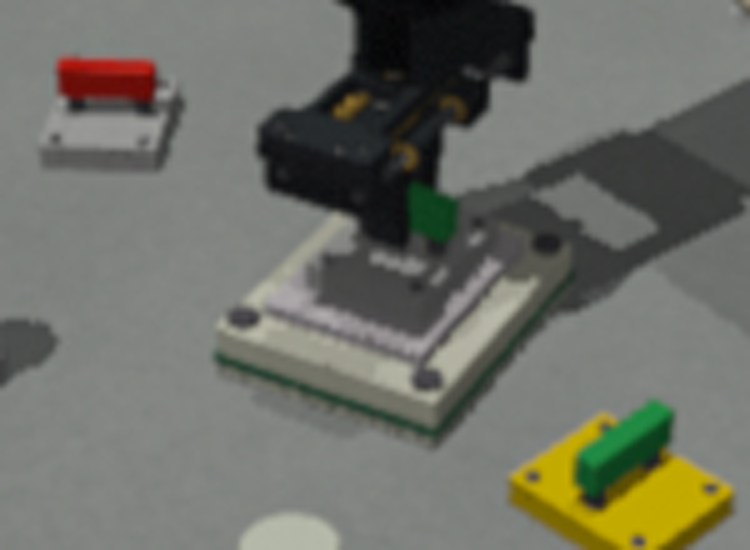

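Hard stop confirmed: z holds at 68.4 mm (6.0 mm of travel) while force rises. I'll relieve the side load and part of the excess push, check it is steady, and finish.

```bash
python3 - <<'E'
from slide import *
for x,z in((.1,66.9),(-.2,67.0)):
    f,d,o=go(x,-.2,z,10); print(x,z,loc(f-f0),d.round(2))
env.hold(1)
o=env.observe(); L=loc(np.array(o["force"])-f0); print(L,np.array(o["tcp_pos"]).round(2),o["gripper_width"],o["t"])
if L[2]>18 and o["tcp_pos"][2]<68.55: env.finish_job(); print("finished")
E
```

```text
0.1 66.9 [-5.4  0.4 20.7] [ 0.48 -0.27 68.38]
-0.2 67.0 [-4.2  0.4 19. ] [ 0.46 -0.29 68.39]
[-3.8 -0.1 18.4] [547.63 -19.33  68.41] 16.032120771653087 27.55
the job is handed in; nothing more can be done
finished
```

I fitted the green-handled steel cover on the locating pin and pressed it fully down. I handed the job in at about 27.6 s, with the cover still gripped and pressed. I have no verdict on it.

- **Cover chosen:** it was the only grey steel cover with a green handle. I ignored the pink, yellow and two turquoise look-alikes.
- **Fitting:** I lowered it square onto the pin tip, with first contact at a tool height of 82.4 mm. I then slid it about 7 mm along the slot until the bore caught, and it came onto the plate at 74.4 mm.
- **Pressing:** the hard stop came at 68.4 mm, 6.0 mm below the plate contact, as it should. The drop from tip to plate was 8.0 mm, also as expected.
- **Last check:** after holding for 1 s, the tool stayed at 68.4 mm with about 18 N of push, against the spring's 15 N at the stop. The grip width was 16.0 mm.
- **Forces:** the most I read while pressing was about 25 N. I eased off a side load of about 8 N, but about 4 N towards the fixture's -x side remained.
- **Not directly checked:** the arm blocked the top camera while carrying, so I judged flatness from the full 6 mm travel, the firm stop and the scene picture. I did not touch the red-handled cover, the jar or the vessel. In the last picture the red-handled cover stood where it had been; I took no final picture of the other two.

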